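# Clear the bench and hold the stage's dead-man handle at mid travel

## Task

Clear the bench before the turntable runs: stand the two small capped vials upright in the white tray and lay the orange cutter flat in the yellow tray, then enable the turntable by pressing its red spring-loaded dead-man handle half-way down, so that its black pointer is in the green band, and hold it there. The handle must never be pushed down to its bottom stop, and the tape roll, the white jar and the beaker stay where they are. Finish while still holding the handle half-way: do not let go.

Things in the scene. Friction and masses are not known exactly. Their poses are not given: they have to be found in the camera images.
- vial_white_center (a point): Centre (half-way up) of the small pale vial with a white screw cap, standing: 35 mm in diameter, 50 mm tall (body 32 mm wide up to 40 mm, then the cap). z points to its cap.
- vial_blue_center (a point): Centre (half-way up) of the small white vial with a blue screw cap, standing: 31 mm in diameter, 45 mm tall (body 28 mm wide up to 36 mm, then the cap). z points to its cap.
- cutter_center (a point): Orange snap-off cutter, lying flat: 138 mm long, 18 mm wide, 9 mm thick (13 mm at the thumb slide). The point is the middle of its solid orange body, 4.5 mm above its underside, where it can be grasped across its width. y runs along its length: the body reaches 55 mm either way, the thin blade 83 mm towards -y. z up.
- white_tray: White open tray for the vials, fixed: 175 mm along its x, 110 mm along its y, 26 mm high, walls 4 mm, floor 4 mm (inside 167 x 102 mm), with a small lip 7 mm beyond each short wall. Origin at the centre of its underside, z up. It and the yellow tray may stand in either of two places.
- yellow_tray: Yellow open tray for the cutter, fixed, same size and axes as the white tray.
- handle_pad (a point): Centre of the top of the red pad (44 mm long, 36 mm wide) at the end of the dead-man lever, where it is pressed down; moves with the lever. Its lever arm from the hinge is 105 mm; released the pad is about 94 mm above the bench, half-way about 68 mm, at the bottom stop about 42 mm.
- handle_hinge (a point): Middle of the lever's hinge axis, fixed, 60 mm above the bench. The lever runs from here 127 mm in the -x direction of this point's axes, towards the robot (y is the hinge axis, z up).
- handle_base: Base of the dead-man handle, fixed: grey plate 170 mm along its x, 80 mm along its y, 12 mm thick. Origin at the centre of its underside, 60 mm in -x of the hinge. Beside the pad, 37 mm to -y of the lever's middle plane, stands an upright gauge plate 102 mm tall: white above, green in the middle, red below; a black pointer on the pad points at it.
- handle (a joint): Angle of the dead-man lever, rad: 0 released (pad 0.25 rad above level), 0.25 half-way (lever level, pointer in the middle of the green band), 0.5 at the bottom stop. The green band is 0.17 to 0.33. A spring pushes it back up: about 4 N at the pad at the start of the travel, 6 N half-way, 8 N at the bottom.
- green_tape: Bystander: roll of green tape lying flat, 71 mm across, 24 mm high. Origin at the centre of its underside.
- white_jar: Bystander: white jar with screw cap, 51 mm across, 75 mm tall. Origin at the centre of its underside.
- beaker: Bystander: white beaker standing upside down, 70 mm across, 85 mm tall. Origin at the centre of its underside.

How it is judged:
By the outcome, as a careful person would: the job done as asked, in the order asked, and still so for the second after the job is handed in, while the arm keeps its last pose, push and grip.
It also fails if it takes over 72 s, if anything falls off the work surface, if the arm or the gripper's body presses on something with over 40 N, if the wrist force passes 120 N, or if a joint passes its speed limit or range.

## Robot

A 7-joint arm with a two-finger parallel gripper is mounted at the origin on a cart in front of the work surface, level with it; the furniture and walls round the work are solid. World frame = base frame: x ahead of the robot, y to its left, z up, the work surface at z = 0. Lengths are in m, angles in degrees, forces in N, time in s.
With the tool pointing down it reaches from about 0.425 to 0.875 m from the base axis. Payload 4.7 kg.
Tool frame: the origin (TCP) lies at the very end of the fingers, on their centre line; the grasp point (between the pads) lies 19 mm behind it; z points along the fingers, y is the line along which they close (so a half turn about z gives the same grasp; the last joint's range is limited). The gripper opens to 87 mm and grips with 3 to 60 N. Pads are 19 mm wide; open, the fingers measure 117 mm over their backs; the gripper's body (75 mm by 190 mm) begins 51 mm behind the grasp point.
Start: joints at [68.818, 18.392, -4.016, 83.108, 1.295, 78.541, -3.26], TCP at [0.243, -0.603, 0.223] pointing down, gripper open.
Joint ranges: [-163.93, 163.93], [-17.29, 119.83], [-79.2, 71.16], [3.27, 140.29], [-89.18, 269.18], [5.43, 117.66], [-154.24, 154.24]. Speed limits (degrees/s): [147.25, 147.25, 180, 180, 180, 180, 180].

## Interface

Orientations are given as [roll, pitch, yaw] about the fixed x, y, z axes, in that order (R = Rz(yaw) Ry(pitch) Rx(roll)).
In Python, from cell import get_obs, eyes, env gives the robot as it stands.
- The arm moves only by the tool servo_tool, never from a script. Its argument "series" is a list that holds one entry, the list of rows, each a list of 7 numbers: the shift along the tool's x, y, z in units of 300 mm (1.0 is 300 mm), then the turn, a rotation vector about the tool's x, y, z in units of pi rad (1.0 is pi rad), then the opening, from 0 (shut) to 1 (fully open). In form: [[[tx, ty, tz, wx, wy, wz, gripper], ...]]. A call has 1 to 12 rows; each row is the pose to reach, as a shift and turn from the pose commanded when the call began, along the tool's axes at that moment, turning the shorter way round; what a row does not reach only later rows make up. A row lasts 1/12 s, in which the tool goes at most 41.7 mm and 7.16 degrees, less where a joint would pass 70% of its speed; a pose out of reach is approached as far as the arm can. A call with a number of a shift or a turn outside -1 to 1 is refused whole. A call with a gripper value outside its range is refused whole. The fingers move at their own pace and stop on an object; "grip_force" is the grip in N (left out, the last holds). Time passes only in rows, so rows that repeat a pose let the fingers close. It gives the time, the measured TCP pose, the force, the opening and the grip force at its end, in the units of the state.
- get_obs(): the state, without advancing time (a new reading comes with each control period).
- eyes.read_camera(name): name is "scene" or "top"; returns a dict with "frame" (480x640x3 uint8, red, green, blue), "depth" (480x640 float32, m along the optical axis (not along the pixel's ray), 0 where there is no reading), "fx", "fy", "cx", "cy" (pixels), "distortion" ([k1, k2, p1, p2, k3] as OpenCV has them; the pictures are not rectified), "origin" and "rotation" of the camera in the world. Camera axes: x right, y down, z forward; pixel columns grow to the right and rows downward; lengths in m; the calibration is good to about 2 mm. A picture is of the moment at which its call begins.
- env.sign_off(): hands the job in; it is judged then, once.
The state is a dict: "time_s": time; "qpos": joint angles; "joint_velocities": joint speeds; "effort": joint torques, N m; "tool_pos": TCP position; "tool_rot": TCP orientation; "force": force on the tool from outside, world axes, zero at the start; "wrist_torque": the same for the moment, N m; "grip_width": finger opening in m; "grasp_force": force on a finger pad.
Only numpy, scipy, OpenCV 4.12 (cv2) and the standard library are available. Lean on these libraries where they do the work, as an engineer would, in place of code of your own. Each camera call takes 0.05 s, during which the arm holds its last target. There are 200 camera calls.

## Working session

There is one attempt and no reset: what is moved stays moved. The work goes in short steps, Python scripts to look and compute and a tool call to move; the robot and the scene stay as the last step left them, time stands still between calls to the robot, and variables do not carry over. Pictures are saved under pics/ and viewed, at most 10 in all, crops included, and the job is handed in when it is done.

Besides the shell and the picture viewer there is one more tool, called after "Call:" as a command line: name --argument value ..., lists and objects as JSON in quotes. servo_tool: Moves the arm, as the interface text tells. Shifts and turns lie within -1 to 1; 1 stands for 300 mm of shift or pi rad of turn. Its arguments: {"type":"object","properties":{"series":{"type":"array"},"grip_force":{"type":"number"}},"required":["series"]}

```bash
mkdir -p pics; ls; python3 - <<'E'
from cell import get_obs, eyes, env
import cv2,numpy as np,pickle
d={}
for n in("scene","top"):
    c=eyes.read_camera(n);d[n]=c
    cv2.imwrite(f"pics/{n}0.png",c["frame"][:,:,::-1])
    print(n,{k:np.round(v,4).tolist() for k,v in c.items() if k not in("frame","depth")})
pickle.dump(d,open("d0.pkl","wb"))
print(get_obs())
E
```

```text
pics
scene {'fx': 526.3464, 'fy': 526.3464, 'cx': 323.1389, 'cy': 239.6051, 'distortion': [-0.1098, 0.0, 0.0, 0.0, 0.0], 'origin': [0.1673, 0.7427, 0.9664], 'rotation': [-134.2144, 0.3088, -152.5065]}
top {'fx': 439.0068, 'fy': 439.0068, 'cx': 313.9318, 'cy': 235.0499, 'distortion': [-0.0798, 0.0, 0.0, 0.0, 0.0], 'origin': [0.4502, -0.0887, 1.3649], 'rotation': [-173.5541, 0.8782, -91.0776]}
{'time_s': 0.1, 'qpos': array([68.81877419, 18.43393036, -4.01532065, 83.16820756,  1.29585983,
       78.54050677, -3.25994232]), 'joint_velocities': array([ 0.05832384, -0.05869349, -0.04579753, -0.26985548, -0.14712057,
        0.08498752,  0.07537872]), 'effort': array([-4.39770056e-04, -4.92572021e+01, -4.05920399e-01, -3.13396990e+01,
       -6.41027489e-02,  3.94710910e-02,  5.22871176e-05]), 'tool_pos': array([ 0.24314125, -0.6022784 ,  0.22157827]), 'tool_rot': array([-1.79902634e+02,  6.37711213e-03,  2.19908614e+01]), 'force': array([-0.29609727, -0.33715254,  0.04183153]), 'wrist_torque': array([-0.01716118, -0.02241801,  0.05709921]), 'grasp_force': 0.0, 'grip_width': 0.08659092631327833}
```

View pics/top0.png

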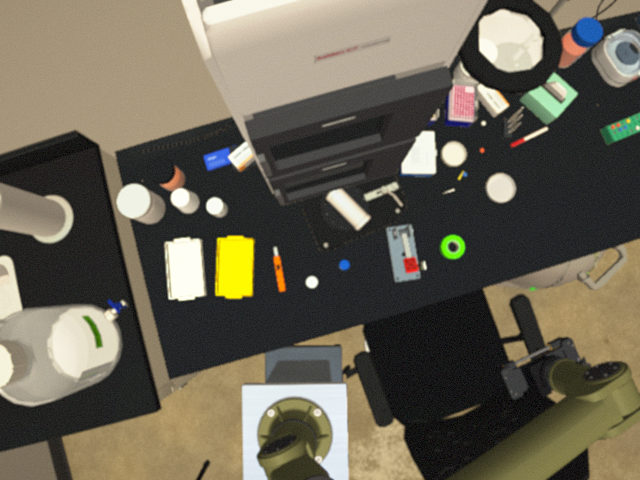

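View pics/scene0.png

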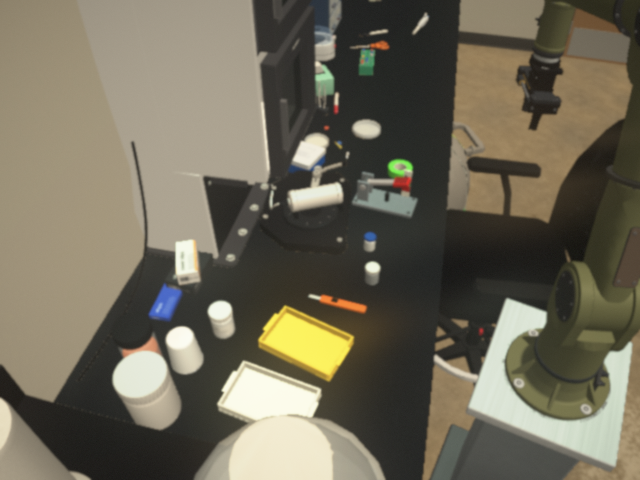

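The top view shows the white tray at (185,268), yellow tray (235,267), cutter (279,268), white-capped vial (311,282), blue-capped vial (344,265), handle with red pad at (411,265), and tape (453,247). The scene view agrees: vials at (372,272) and (370,241), cutter at (338,303).

```bash
cat > h.py <<'E'
import numpy as np,cv2
from scipy.spatial.transform import Rotation as R
from cell import get_obs, eyes, env
def ray(c,uv):
    K=np.array([[c["fx"],0,c["cx"]],[0,c["fy"],c["cy"]],[0,0,1]])
    p=cv2.undistortPoints(np.float64(uv).reshape(-1,1,2),K,np.float64(c["distortion"])).reshape(-1,2)
    return R.from_euler("xyz",c["rotation"],degrees=True).apply(np.c_[p,np.ones(len(p))])
def onz(c,uv,z):
    d=ray(c,uv);o=np.array(c["origin"]);return o+d*((z-o[2])/d[:,2])[:,None]
def blobs(c,box,lo,hi,amin=15):
    x0,y0,x1,y1=box;hsv=cv2.cvtColor(np.ascontiguousarray(c["frame"][y0:y1,x0:x1]),cv2.COLOR_RGB2HSV)
    m=cv2.inRange(hsv,lo,hi);out=[]
    for k in cv2.findContours(m,cv2.RETR_EXTERNAL,cv2.CHAIN_APPROX_NONE,offset=(x0,y0))[0]:
        if cv2.contourArea(k)>=amin: out.append(k.reshape(-1,2))
    return sorted(out,key=lambda k:-cv2.contourArea(k))
def rect(p):
    (cx,cy),(w,h),a=cv2.minAreaRect(np.float32(p[:,:2]*1000))
    if w<h: w,h,a=h,w,a+90
    return np.round([cx,cy,w,h,a],1)   # mm, long side angle
def cen(k):
    M=cv2.moments(k);return [M["m10"]/M["m00"],M["m01"]/M["m00"]]
def tri(c1,u1,c2,u2):
    a,b=np.array(c1["origin"]),np.array(c2["origin"]);d,e=ray(c1,[u1])[0],ray(c2,[u2])[0]
    s=np.linalg.lstsq(np.c_[d,-e],b-a,rcond=None)[0];p,q=a+s[0]*d,b+s[1]*e
    return np.round((p+q)/2*1000,1),round(np.linalg.norm(p-q)*1000,1)
E
cat > m.py <<'E'
from h import *
import pickle
d=pickle.load(open("d0.pkl","rb"));t,s=d["top"],d["scene"]
W=((0,0,120),(180,80,255));Y=((22,120,100),(35,255,255));O=((5,140,100),(19,255,255));B=((100,120,50),(125,255,255));RD=((0,150,90),(4,255,255));G=((40,120,100),(80,255,255))
def show(n,k,z,c=t): print(n,len(k),k.min(0),k.max(0),np.round(cen(k),1),rect(onz(c,k,z)))
show("white",blobs(t,(155,230,210,308),*W)[0],.026)
show("yellow",blobs(t,(210,230,260,305),*Y)[0],.026)
show("cutter",blobs(t,(262,240,295,300),*O)[0],.009)
show("vw",blobs(t,(300,270,325,295),*W)[0],.050)
show("vb",blobs(t,(333,255,355,275),*B)[0],.045)
show("red",blobs(t,(395,250,425,280),*RD)[0],.094)
show("base",blobs(t,(380,215,430,290),(80,10,60),(130,120,255))[0],.012)
show("tape",blobs(t,(435,230,470,265),*G)[0],.024)
show("s vw",blobs(s,(360,258,385,272),*W,5)[0],.050,s)
show("s vb",blobs(s,(360,230,380,255),*B,5)[0],.045,s)
show("s cutter",blobs(s,(300,285,375,318),*O)[0],.009,s)
show("s yellow",blobs(s,(250,300,360,385),*Y)[0],.026,s)
show("s white",blobs(s,(215,360,325,425),*W)[0],.026,s)
show("s red",blobs(s,(390,165,415,200),*RD)[0],.094,s)
f=[cv2.resize(t["frame"][215:305,150:300],None,fx=4,fy=4,interpolation=2),cv2.resize(t["frame"][215:305,300:450],None,fx=4,fy=4,interpolation=2)]
g=cv2.resize(s["frame"][150:300,300:450],None,fx=4,fy=4,interpolation=2)
cv2.imwrite("pics/crop1.png",np.hstack([cv2.resize(f[1],(400,240)),cv2.resize(g,(400,400))[:240]])[:,:,::-1])
E
python3 m.py
```

```text
white 186 [164 237] [205 300] [184.4 268.5] [507.3 330.  195.1 118.6   5.1]
yellow 187 [215 235] [254 298] [234.1 266.6] [510.5 175.2 193.5 118.9 178.3]
cutter 82 [273 255] [285 292] [279.1 273.5] [486.4  39.2 113.6  26.    8.8]
vw 35 [305 276] [318 288] [311.3 281.9] [459.3 -61.2  37.2  36.  152.2]
vb 33 [338 259] [350 270] [344.3 264.3] [ 508.9 -159.9   36.    33.    88.8]
red 45 [404 258] [418 272] [410.8 264.7] [ 502.9 -351.8   41.6   37.2    9.1]
base 221 [386 224] [420 282] [398.8 256.5] [ 543.  -342.4  177.8   81.9    9.3]
tape 71 [440 234] [465 259] [452.4 246.6] [ 557.  -496.8   78.4   76.9  152. ]
s vw 40 [365 261] [380 271] [372.2 266.5] [461.1 -64.3  35.9  32.4  27.1]
s vb 28 [364 232] [376 240] [369.9 235.8] [ 509.5 -161.7   29.    28.4   80.4]
s cutter 107 [319 294] [366 313] [343.5 303.9] [487.3  40.2 112.5  27.8   9.2]
s yellow 234 [258 305] [354 381] [305.6 341.9] [511.5 181.3 196.3 129.3 178.4]
s white 281 [217 360] [324 424] [268.7 397.2] [494.4 336.2 219.9 126.6   5.3]
s red 50 [393 177] [410 190] [402.3 183.2] [ 499.3 -339.9   56.9   43.6  105.7]
```

View pics/crop1.png

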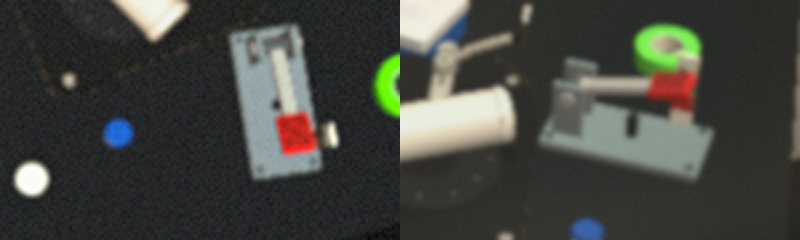

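The crop shows the released lever with its red pad, the gauge plate on the -y side, and both vials clear. Next I check the heights of the surroundings near the trays and the relation between jar and beaker.

```bash
python3 - <<'E'
from h import *
import pickle
d=pickle.load(open("d0.pkl","rb"));t=d["top"]
Z=t["depth"]
for n,u,v in [("panel",147,270),("panel2",140,240),("panel3",155,320),("pot",100,340),("pot2",118,340),("jar?",216,207),("beak?",184,200),("big",140,203),("tray floor",185,268),("roll",348,210),("tt",330,230),("bench",200,320),("red",411,265),("gauge",424,265),("disc",501,187),("cab",290,185)]:
    r=ray(t,[(u,v)])[0];a=R.from_euler("xyz",t["rotation"],degrees=True).as_matrix()[:,2]
    z=np.median(Z[v-1:v+2,u-1:u+2]);print(n,np.round((np.array(t["origin"])+r*z/(r@a))*1000))
E
```

```text
panel [504. 458.   3.]
panel2 [600. 483.   2.]
panel3 [348. 431.  -0.]
pot [317. 479. 254.]
pot2 [305. 477. 156.]
jar? [687. 220.  76.]
beak? [708. 315.  87.]
big [693. 430. 136.]
tray floor [509. 335.   5.]
roll [ 660. -171.  128.]
tt [ 613. -120.   51.]
bench [347. 287.   2.]
red [ 501. -351.   95.]
gauge [ 500. -387.  102.]
disc [ 744. -666.   14.]
cab [671. -25. 413.]
```

The bench rim is flat, and the jar (687,220) and beaker (708,315) are well behind the trays. A small planner converts the targets to tool units.

```bash
cat > plan.py <<'E'
# usage: plan.py "x,y,z,yaw" ... (mm, deg) from the commanded pose kept in cmd.json ; prints rows of tool units
import sys,json,os,numpy as np
from scipy.spatial.transform import Rotation as R
p=json.load(open("cmd.json")) if os.path.exists("cmd.json") else [243,-603,223,22]
f=lambda w:R.from_euler("xyz",[180,0,w],degrees=True)
for a in sys.argv[1:]:
    if a=="|": p=q; continue
    q=[float(v) for v in a.split(",")]
    s=f(p[3]).inv().apply(np.subtract(q[:3],p[:3]))/300; w=(f(p[3]).inv()*f(q[3])).as_rotvec()/np.pi
    print(np.round(np.r_[s,w],3).tolist(), "rows>=%.1f"%max(np.linalg.norm(s)*300/41.7,np.linalg.norm(w)*180/7.16))
json.dump(q,open("cmd.json","w"))
E
python3 plan.py 376,-380,210,15 "|" 509,-161,150,9 "|" 509,-161,120,9
```

```text
[0.69, -0.523, 0.043, -0.0, -0.0, 0.039] rows>=6.2
[0.617, -0.59, 0.2, 0.0, -0.0, 0.033] rows>=6.3
[0.0, -0.0, 0.1, 0.0, 0.0, 0.0] rows>=0.7
```

Call:
servo_tool --series '[[[0.69, -0.523, 0.043, 0, 0, 0.039, 0.7], [0.69, -0.523, 0.043, 0, 0, 0.039, 0.7], [0.69, -0.523, 0.043, 0, 0, 0.039, 0.7], [0.69, -0.523, 0.043, 0, 0, 0.039, 0.7], [0.69, -0.523, 0.043, 0, 0, 0.039, 0.7], [0.69, -0.523, 0.043, 0, 0, 0.039, 0.7], [0.69, -0.523, 0.043, 0, 0, 0.039, 0.7], [0.69, -0.523, 0.043, 0, 0, 0.039, 0.7]]]' --grip_force 15

```text
time_s: 0.77
tool_pos: [0.3793, -0.3754, 0.2094]
tool_rot: [-179.9, -0.0, 15.4]
force: [0.3, 0.2, 0.1]
grip_width: 0.0613
grasp_force: 0.0
```

Call:
servo_tool --series '[[[0.617, -0.59, 0.2, 0, 0, 0.033, 0.7], [0.617, -0.59, 0.2, 0, 0, 0.033, 0.7], [0.617, -0.59, 0.2, 0, 0, 0.033, 0.7], [0.617, -0.59, 0.2, 0, 0, 0.033, 0.7], [0.617, -0.59, 0.2, 0, 0, 0.033, 0.7], [0.617, -0.59, 0.2, 0, 0, 0.033, 0.7], [0.617, -0.59, 0.2, 0, 0, 0.033, 0.7], [0.617, -0.59, 0.2, 0, 0, 0.033, 0.7], [0.617, -0.59, 0.2, 0, 0, 0.033, 0.7]]]'

```text
time_s: 1.52
tool_pos: [0.5093, -0.1621, 0.1491]
tool_rot: [180.0, 0.1, 9.0]
force: [0.2, -0.1, -0.3]
grip_width: 0.0611
grasp_force: 0.0
```

Call:
servo_tool --series '[[[0, 0, 0.1, 0, 0, 0, 0.7], [0, 0, 0.1, 0, 0, 0, 0.7], [0, 0, 0.1, 0, 0, 0, 0.7]]]'

```text
time_s: 1.77
tool_pos: [0.5075, -0.1632, 0.1186]
tool_rot: [-179.9, 0.2, 8.8]
force: [0.3, 0.2, 0.3]
grip_width: 0.061
grasp_force: 0.0
```

```bash
python3 plan.py 510,-160,5,9 "|" 510,-160,200,9 "|" 532,332,150,5 "|" 532,332,10,5
```

```text
[0.004, -0.003, 0.383, 0.0, 0.0, 0.0] rows>=2.8
[-0.0, 0.0, -0.65, 0.0, 0.0, 0.0] rows>=4.7
[0.329, -1.608, 0.167, 0.0, -0.0, 0.022] rows>=11.9
[0.0, -0.0, 0.467, 0.0, 0.0, 0.0] rows>=3.4
```

Call:
servo_tool --series '[[[0.004, -0.003, 0.1, 0, 0, 0, 0.7], [0.004, -0.003, 0.2, 0, 0, 0, 0.7], [0.004, -0.003, 0.3, 0, 0, 0, 0.7], [0.004, -0.003, 0.35, 0, 0, 0, 0.7], [0.004, -0.003, 0.383, 0, 0, 0, 0.7], [0.004, -0.003, 0.383, 0, 0, 0, 0.7], [0.004, -0.003, 0.383, 0, 0, 0, 0.2], [0.004, -0.003, 0.383, 0, 0, 0, 0.2], [0.004, -0.003, 0.383, 0, 0, 0, 0.2], [0.004, -0.003, 0.383, 0, 0, 0, 0.2], [0.004, -0.003, 0.383, 0, 0, 0, 0.2], [0.004, -0.003, 0.383, 0, 0, 0, 0.2]]]'

```text
time_s: 2.77
tool_pos: [0.5111, -0.16, 0.0053]
tool_rot: [180.0, -0.0, 9.0]
force: [-0.5, 0.0, -0.0]
grip_width: 0.0288
grasp_force: 0.1
```

Call:
servo_tool --series '[[[0, 0, -0.05, 0, 0, 0, 0.2], [0, 0, -0.15, 0, 0, 0, 0.2], [0, 0, -0.25, 0, 0, 0, 0.2], [0, 0, -0.35, 0, 0, 0, 0.2], [0, 0, -0.45, 0, 0, 0, 0.2], [0, 0, -0.55, 0, 0, 0, 0.2], [0, 0, -0.65, 0, 0, 0, 0.2], [0, 0, -0.65, 0, 0, 0, 0.2]]]'

```text
time_s: 3.43
tool_pos: [0.5142, -0.1606, 0.2065]
tool_rot: [179.7, -0.5, 9.0]
force: [1.9, 0.4, -0.7]
grip_width: 0.0279
grasp_force: 14.9
```

```bash
echo '[510,-160,200,9]'>cmd.json; python3 plan.py 521,86,200,7 "|" 532,332,150,5 "|" 532,332,10,5 "|" 532,332,150,5
```

```text
[0.164, -0.804, -0.0, 0.0, -0.0, 0.011] rows>=5.9
[0.136, -0.809, 0.167, -0.0, -0.0, 0.011] rows>=6.0
[0.0, -0.0, 0.467, 0.0, 0.0, 0.0] rows>=3.4
[0.0, 0.0, -0.467, 0.0, 0.0, 0.0] rows>=3.4
```

Intermediate rows ramp the speed a bit.

Call:
servo_tool --series '[[[0.016, -0.08, 0, 0, 0, 0.001, 0.2], [0.04, -0.18, 0, 0, 0, 0.003, 0.2], [0.06, -0.28, 0, 0, 0, 0.004, 0.2], [0.08, -0.38, 0, 0, 0, 0.006, 0.2], [0.1, -0.48, 0, 0, 0, 0.007, 0.2], [0.12, -0.58, 0, 0, 0, 0.009, 0.2], [0.14, -0.68, 0, 0, 0, 0.01, 0.2], [0.164, -0.804, 0, 0, 0, 0.011, 0.2]]]'

```text
time_s: 4.1
tool_pos: [0.5212, 0.0858, 0.1993]
tool_rot: [179.9, 0.0, 6.9]
force: [1.1, -0.3, -1.2]
grip_width: 0.0277
grasp_force: 14.9
```

Call:
servo_tool --series '[[[0.02, -0.11, 0.02, 0, 0, 0.001, 0.2], [0.04, -0.22, 0.04, 0, 0, 0.003, 0.2], [0.06, -0.33, 0.06, 0, 0, 0.004, 0.2], [0.08, -0.44, 0.09, 0, 0, 0.006, 0.2], [0.095, -0.55, 0.11, 0, 0, 0.007, 0.2], [0.11, -0.65, 0.13, 0, 0, 0.009, 0.2], [0.125, -0.73, 0.15, 0, 0, 0.01, 0.2], [0.132, -0.785, 0.16, 0, 0, 0.011, 0.2], [0.136, -0.809, 0.167, 0, 0, 0.011, 0.2], [0.136, -0.809, 0.167, 0, 0, 0.011, 0.2]]]'

```text
time_s: 4.93
tool_pos: [0.5308, 0.3338, 0.1486]
tool_rot: [-180.0, 0.1, 5.3]
force: [-0.6, 0.5, -0.7]
grip_width: 0.028
grasp_force: 14.9
```

Call:
servo_tool --series '[[[0, 0, 0.1, 0, 0, 0, 0.2], [0, 0, 0.2, 0, 0, 0, 0.2], [0, 0, 0.3, 0, 0, 0, 0.2], [0, 0, 0.37, 0, 0, 0, 0.2], [0, 0, 0.42, 0, 0, 0, 0.2], [0, 0, 0.45, 0, 0, 0, 0.2], [0, 0, 0.463, 0, 0, 0, 0.2], [0, 0, 0.467, 0, 0, 0, 0.2], [0, 0, 0.467, 0, 0, 0, 0.2], [0, 0, 0.467, 0, 0, 0, 0.2]]]'

```text
time_s: 5.77
tool_pos: [0.533, 0.3325, 0.0109]
tool_rot: [-180.0, -0.1, 5.1]
force: [0.5, 0.4, -0.5]
grip_width: 0.028
grasp_force: 14.9
```

Call:
servo_tool --series '[[[0, 0, 0.003, 0, 0, 0, 0.2], [0, 0, 0.004, 0, 0, 0, 0.2], [0, 0, 0.004, 0, 0, 0, 0.4], [0, 0, 0.004, 0, 0, 0, 0.55], [0, 0, 0.004, 0, 0, 0, 0.55], [0, 0, 0.004, 0, 0, 0, 0.55], [0, 0, 0.004, 0, 0, 0, 0.55], [0, 0, -0.03, 0, 0, 0, 0.55], [0, 0, -0.12, 0, 0, 0, 0.55], [0, 0, -0.25, 0, 0, 0, 0.6], [0, 0, -0.38, 0, 0, 0, 0.7], [0, 0, -0.467, 0, 0, 0, 0.7]]]'

```text
time_s: 6.77
tool_pos: [0.5329, 0.3332, 0.1543]
tool_rot: [-179.9, -0.2, 5.1]
force: [1.2, 1.6, 0.1]
grip_width: 0.0576
grasp_force: 0.0
```

```bash
echo '[532,332,150,5]'>cmd.json; python3 plan.py 496,135,190,7 "|" 460,-62,150,9 "|" 460,-62,6,9 "|" 460,-62,190,9 "|" 466,135,190,7 "|" 474,327,150,5 "|" 474,327,10,5 "|" 474,327,150,5
```

```text
[-0.177, 0.644, -0.133, 0.0, 0.0, -0.011] rows>=4.9
[-0.199, 0.637, 0.133, -0.0, 0.0, -0.011] rows>=4.9
[0.0, -0.0, 0.48, 0.0, 0.0, 0.0] rows>=3.5
[-0.0, 0.0, -0.613, 0.0, 0.0, 0.0] rows>=4.4
[0.122, -0.645, -0.0, 0.0, -0.0, 0.011] rows>=4.7
[0.104, -0.632, 0.133, -0.0, -0.0, 0.011] rows>=4.7
[0.0, -0.0, 0.467, 0.0, 0.0, 0.0] rows>=3.4
[0.0, 0.0, -0.467, 0.0, 0.0, 0.0] rows>=3.4
```

Call:
servo_tool --series '[[[-0.02, 0.06, -0.06, 0, 0, -0.001, 0.7], [-0.05, 0.17, -0.1, 0, 0, -0.003, 0.7], [-0.08, 0.29, -0.133, 0, 0, -0.005, 0.7], [-0.11, 0.41, -0.133, 0, 0, -0.007, 0.7], [-0.145, 0.53, -0.133, 0, 0, -0.009, 0.7], [-0.177, 0.644, -0.133, 0, 0, -0.011, 0.7]]]'

```text
time_s: 7.27
tool_pos: [0.4958, 0.1332, 0.1905]
tool_rot: [180.0, -0.1, 7.1]
force: [1.1, 0.0, -0.2]
grip_width: 0.0607
grasp_force: 0.0
```

Call:
servo_tool --series '[[[-0.035, 0.11, 0.02, 0, 0, -0.002, 0.7], [-0.07, 0.22, 0.04, 0, 0, -0.004, 0.7], [-0.105, 0.33, 0.07, 0, 0, -0.006, 0.7], [-0.14, 0.44, 0.09, 0, 0, -0.008, 0.7], [-0.165, 0.53, 0.11, 0, 0, -0.01, 0.7], [-0.185, 0.595, 0.125, 0, 0, -0.011, 0.7], [-0.195, 0.625, 0.133, 0, 0, -0.011, 0.7], [-0.199, 0.637, 0.133, 0, 0, -0.011, 0.7], [-0.199, 0.637, 0.133, 0, 0, -0.011, 0.7]]]'

```text
time_s: 8.02
tool_pos: [0.4607, -0.0619, 0.1501]
tool_rot: [-180.0, -0.0, 9.0]
force: [0.4, 0.4, -0.6]
grip_width: 0.061
grasp_force: 0.0
```

Call:
servo_tool --series '[[[0, 0, 0.1, 0, 0, 0, 0.7], [0, 0, 0.22, 0, 0, 0, 0.7], [0, 0, 0.34, 0, 0, 0, 0.7], [0, 0, 0.43, 0, 0, 0, 0.7], [0, 0, 0.47, 0, 0, 0, 0.7], [0, 0, 0.48, 0, 0, 0, 0.7], [0, 0, 0.48, 0, 0, 0, 0.2], [0, 0, 0.48, 0, 0, 0, 0.2], [0, 0, 0.48, 0, 0, 0, 0.2], [0, 0, 0.48, 0, 0, 0, 0.2], [0, 0, 0.48, 0, 0, 0, 0.2], [0, 0, 0.48, 0, 0, 0, 0.2]]]'

```text
time_s: 9.02
tool_pos: [0.4613, -0.0622, 0.0064]
tool_rot: [180.0, -0.1, 9.0]
force: [0.3, 0.9, 3.3]
grip_width: 0.0325
grasp_force: 14.8
```

Call:
servo_tool --series '[[[0, 0, 0, 0, 0, 0, 0.2], [0, 0, -0.05, 0, 0, 0, 0.2], [0, 0, -0.15, 0, 0, 0, 0.2], [0, 0, -0.26, 0, 0, 0, 0.2], [0, 0, -0.37, 0, 0, 0, 0.2], [0, 0, -0.48, 0, 0, 0, 0.2], [0, 0, -0.56, 0, 0, 0, 0.2], [0, 0, -0.613, 0, 0, 0, 0.2]]]'

```text
time_s: 9.68
tool_pos: [0.4616, -0.0624, 0.1926]
tool_rot: [179.9, -0.2, 9.0]
force: [-0.0, 0.2, -0.7]
grip_width: 0.0327
grasp_force: 14.8
```

Call:
servo_tool --series '[[[0.012, -0.06, 0, 0, 0, 0.001, 0.2], [0.03, -0.16, 0, 0, 0, 0.003, 0.2], [0.05, -0.27, 0, 0, 0, 0.005, 0.2], [0.07, -0.39, 0, 0, 0, 0.007, 0.2], [0.095, -0.51, 0, 0, 0, 0.009, 0.2], [0.122, -0.645, 0, 0, 0, 0.011, 0.2]]]'

```text
time_s: 10.18
tool_pos: [0.4661, 0.135, 0.1896]
tool_rot: [179.9, -0.0, 6.9]
force: [1.3, 0.6, -0.2]
grip_width: 0.0327
grasp_force: 14.8
```

Call:
servo_tool --series '[[[0.02, -0.12, 0.02, 0, 0, 0.002, 0.2], [0.04, -0.24, 0.05, 0, 0, 0.004, 0.2], [0.06, -0.35, 0.07, 0, 0, 0.006, 0.2], [0.075, -0.45, 0.09, 0, 0, 0.008, 0.2], [0.09, -0.54, 0.11, 0, 0, 0.01, 0.2], [0.098, -0.6, 0.125, 0, 0, 0.011, 0.2], [0.104, -0.625, 0.133, 0, 0, 0.011, 0.2], [0.104, -0.632, 0.133, 0, 0, 0.011, 0.2], [0.104, -0.632, 0.133, 0, 0, 0.011, 0.2]]]'

```text
time_s: 10.93
tool_pos: [0.4739, 0.3261, 0.1493]
tool_rot: [180.0, 0.0, 5.1]
force: [0.8, -0.3, -0.7]
grip_width: 0.0324
grasp_force: 14.8
```

Call:
servo_tool --series '[[[0, 0, 0.1, 0, 0, 0, 0.2], [0, 0, 0.2, 0, 0, 0, 0.2], [0, 0, 0.3, 0, 0, 0, 0.2], [0, 0, 0.37, 0, 0, 0, 0.2], [0, 0, 0.42, 0, 0, 0, 0.2], [0, 0, 0.45, 0, 0, 0, 0.2], [0, 0, 0.463, 0, 0, 0, 0.2], [0, 0, 0.467, 0, 0, 0, 0.2], [0, 0, 0.467, 0, 0, 0, 0.2], [0, 0, 0.467, 0, 0, 0, 0.2]]]'

```text
time_s: 11.77
tool_pos: [0.4749, 0.3272, 0.0107]
tool_rot: [-180.0, -0.1, 5.1]
force: [-0.1, -0.3, -0.6]
grip_width: 0.0327
grasp_force: 14.9
```

Call:
servo_tool --series '[[[0, 0, 0.001, 0, 0, 0, 0.2], [0, 0, 0.001, 0, 0, 0, 0.2], [0, 0, 0.001, 0, 0, 0, 0.4], [0, 0, 0.001, 0, 0, 0, 0.55], [0, 0, 0.001, 0, 0, 0, 0.55], [0, 0, 0.001, 0, 0, 0, 0.55], [0, 0, 0.001, 0, 0, 0, 0.55], [0, 0, -0.03, 0, 0, 0, 0.55], [0, 0, -0.12, 0, 0, 0, 0.55], [0, 0, -0.25, 0, 0, 0, 0.55], [0, 0, -0.38, 0, 0, 0, 0.55], [0, 0, -0.467, 0, 0, 0, 0.55]]]'

```text
time_s: 12.77
tool_pos: [0.4746, 0.3279, 0.1538]
tool_rot: [-179.9, -0.2, 5.1]
force: [0.7, 0.1, 0.6]
grip_width: 0.0482
grasp_force: 0.0
```

```bash
echo '[474,327,150,5]'>cmd.json; python3 plan.py 487,39.5,120,9 "|" 487,39.5,2,9 "|" 487,39.5,130,9 "|" 496,176,130,-2 "|" 496,176,6,-2 "|" 496,176,150,-2
python3 - <<'E'
from h import *
import pickle
d={n:eyes.read_camera(n) for n in("top","scene")};pickle.dump(d,open("d1.pkl","wb"))
f=d["top"]["frame"][215:305,140:300];g=d["scene"]["frame"][290:440,200:380]
cv2.imwrite("pics/p1.png",np.hstack([cv2.resize(f,(400,225)),cv2.resize(g,(400,333))[:225]] if 0 else [cv2.resize(f,(400,300)),cv2.resize(g,(400,300))])[:,:,::-1])
E
```

```text
[-0.04, 0.958, 0.1, -0.0, 0.0, -0.022] rows>=6.9
[0.0, -0.0, 0.393, 0.0, 0.0, 0.0] rows>=2.8
[-0.0, 0.0, -0.427, 0.0, 0.0, 0.0] rows>=3.1
[0.101, -0.445, -0.0, -0.0, -0.0, 0.061] rows>=3.3
[-0.0, -0.0, 0.413, 0.0, 0.0, 0.0] rows>=3.0
[0.0, 0.0, -0.48, 0.0, 0.0, 0.0] rows>=3.5
```

View pics/p1.png

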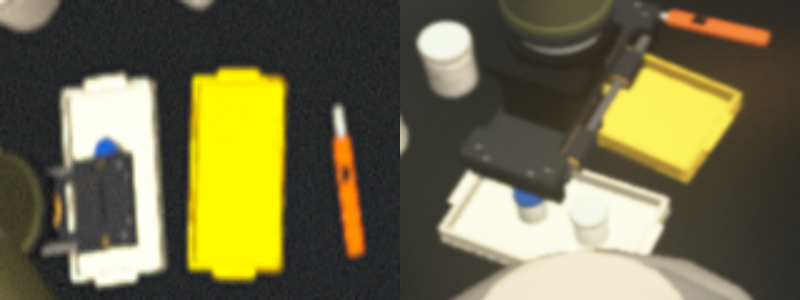

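The crop shows both vials standing in the white tray (blue cap at (528,195), white cap at (590,215) in the right half). The cutter is untouched and its blade points away from the robot.

Call:
servo_tool --series '[[[0, 0.1, 0, 0, 0, -0.002, 0.45], [-0.01, 0.22, 0.02, 0, 0, -0.005, 0.45], [-0.02, 0.35, 0.04, 0, 0, -0.008, 0.45], [-0.025, 0.48, 0.06, 0, 0, -0.011, 0.45], [-0.03, 0.61, 0.08, 0, 0, -0.014, 0.45], [-0.035, 0.74, 0.1, 0, 0, -0.018, 0.45], [-0.04, 0.85, 0.1, 0, 0, -0.021, 0.45], [-0.04, 0.92, 0.1, 0, 0, -0.022, 0.45], [-0.04, 0.95, 0.1, 0, 0, -0.022, 0.45], [-0.04, 0.958, 0.1, 0, 0, -0.022, 0.45], [-0.04, 0.958, 0.1, 0, 0, -0.022, 0.45]]]' --grip_force 20

```text
time_s: 13.78
tool_pos: [0.4873, 0.04, 0.1196]
tool_rot: [-180.0, 0.0, 9.0]
force: [-0.4, 0.1, 0.2]
grip_width: 0.0389
grasp_force: 0.0
```

Call:
servo_tool --series '[[[0, 0, 0.1, 0, 0, 0, 0.45], [0, 0, 0.2, 0, 0, 0, 0.45], [0, 0, 0.29, 0, 0, 0, 0.45], [0, 0, 0.35, 0, 0, 0, 0.45], [0, 0, 0.38, 0, 0, 0, 0.45], [0, 0, 0.39, 0, 0, 0, 0.45], [0, 0, 0.393, 0, 0, 0, 0.45], [0, 0, 0.393, 0, 0, 0, 0.05], [0, 0, 0.393, 0, 0, 0, 0.05], [0, 0, 0.393, 0, 0, 0, 0.05], [0, 0, 0.393, 0, 0, 0, 0.05], [0, 0, 0.393, 0, 0, 0, 0.05]]]'

```text
time_s: 14.78
tool_pos: [0.4881, 0.0392, 0.0025]
tool_rot: [180.0, -0.1, 9.0]
force: [0.0, 0.6, 3.8]
grip_width: 0.017
grasp_force: 20.0
```

Call:
servo_tool --series '[[[0, 0, 0, 0, 0, 0, 0.05], [0, 0, -0.02, 0, 0, 0, 0.05], [0, 0, -0.08, 0, 0, 0, 0.05], [0, 0, -0.16, 0, 0, 0, 0.05], [0, 0, -0.24, 0, 0, 0, 0.05], [0, 0, -0.32, 0, 0, 0, 0.05], [0, 0, -0.39, 0, 0, 0, 0.05], [0, 0, -0.42, 0, 0, 0, 0.05], [0, 0, -0.427, 0, 0, 0, 0.05]]]'

```text
time_s: 15.53
tool_pos: [0.4886, 0.0393, 0.1317]
tool_rot: [179.9, -0.2, 9.0]
force: [1.0, 0.5, -0.8]
grip_width: 0.0178
grasp_force: 20.0
```

Held. To the yellow tray.

Call:
servo_tool --series '[[[0.01, -0.04, 0, 0, 0, 0.005, 0.05], [0.03, -0.12, 0, 0, 0, 0.015, 0.05], [0.05, -0.21, 0, 0, 0, 0.028, 0.05], [0.07, -0.3, 0, 0, 0, 0.042, 0.05], [0.085, -0.37, 0, 0, 0, 0.053, 0.05], [0.095, -0.42, 0, 0, 0, 0.059, 0.05], [0.101, -0.44, 0, 0, 0, 0.061, 0.05], [0.101, -0.445, 0, 0, 0, 0.061, 0.05], [0.101, -0.445, 0, 0, 0, 0.061, 0.05]]]'

```text
time_s: 16.28
tool_pos: [0.4958, 0.1754, 0.1288]
tool_rot: [180.0, 0.1, -1.9]
force: [0.5, -0.6, -0.5]
grip_width: 0.0178
grasp_force: 20.0
```

Call:
servo_tool --series '[[[0, 0, 0.07, 0, 0, 0, 0.05], [0, 0, 0.16, 0, 0, 0, 0.05], [0, 0, 0.25, 0, 0, 0, 0.05], [0, 0, 0.32, 0, 0, 0, 0.05], [0, 0, 0.37, 0, 0, 0, 0.05], [0, 0, 0.395, 0, 0, 0, 0.05], [0, 0, 0.405, 0, 0, 0, 0.05], [0, 0, 0.41, 0, 0, 0, 0.05], [0, 0, 0.41, 0, 0, 0, 0.05]]]'

```text
time_s: 17.03
tool_pos: [0.4971, 0.1756, 0.0074]
tool_rot: [180.0, -0.1, -2.0]
force: [-0.9, 0.2, 0.4]
grip_width: 0.0176
grasp_force: 20.0
```

Call:
servo_tool --series '[[[0, 0, 0.002, 0, 0, 0, 0.05], [0, 0, 0.002, 0, 0, 0, 0.05], [0, 0, 0.002, 0, 0, 0, 0.3], [0, 0, 0.002, 0, 0, 0, 0.42], [0, 0, 0.002, 0, 0, 0, 0.42], [0, 0, 0.002, 0, 0, 0, 0.42], [0, 0, -0.02, 0, 0, 0, 0.42], [0, 0, -0.1, 0, 0, 0, 0.42], [0, 0, -0.22, 0, 0, 0, 0.42], [0, 0, -0.35, 0, 0, 0, 0.42], [0, 0, -0.45, 0, 0, 0, 0.3], [0, 0, -0.477, 0, 0, 0, 0]]]'

```text
time_s: 18.03
tool_pos: [0.4992, 0.1775, 0.1557]
tool_rot: [-179.9, -0.5, -1.9]
force: [1.1, 0.4, 0.6]
grip_width: 0.0296
grasp_force: 0.0
```

```bash
echo '[496,176,150,-2]'>cmd.json; python3 plan.py 497,-87,180,4 "|" 499,-350,160,9 "|" 499,-350,110,9 "|" 499,-350,68,9
```

```text
[0.034, 0.876, -0.1, 0.0, 0.0, -0.033] rows>=6.3
[-0.055, 0.875, 0.067, -0.0, 0.0, -0.028] rows>=6.3
[0.0, -0.0, 0.167, 0.0, 0.0, 0.0] rows>=1.2
[0.0, -0.0, 0.14, 0.0, 0.0, 0.0] rows>=1.0
```

Call:
servo_tool --series '[[[0, 0.08, -0.05, 0, 0, -0.003, 0], [0.01, 0.2, -0.1, 0, 0, -0.007, 0], [0.015, 0.33, -0.1, 0, 0, -0.012, 0], [0.02, 0.46, -0.1, 0, 0, -0.017, 0], [0.025, 0.6, -0.1, 0, 0, -0.022, 0], [0.03, 0.74, -0.1, 0, 0, -0.028, 0], [0.034, 0.876, -0.1, 0, 0, -0.033, 0]]]'

```text
time_s: 18.62
tool_pos: [0.4971, -0.0889, 0.1802]
tool_rot: [180.0, -0.0, 4.1]
force: [0.8, -0.1, -0.4]
grip_width: 0.0007
grasp_force: 0.0
```

Call:
servo_tool --series '[[[-0.01, 0.13, 0.01, 0, 0, -0.004, 0], [-0.015, 0.26, 0.02, 0, 0, -0.008, 0], [-0.02, 0.39, 0.03, 0, 0, -0.012, 0], [-0.03, 0.52, 0.04, 0, 0, -0.016, 0], [-0.04, 0.65, 0.05, 0, 0, -0.02, 0], [-0.05, 0.75, 0.06, 0, 0, -0.024, 0], [-0.053, 0.82, 0.067, 0, 0, -0.027, 0], [-0.055, 0.86, 0.067, 0, 0, -0.028, 0], [-0.055, 0.875, 0.067, 0, 0, -0.028, 0], [-0.055, 0.875, 0.067, 0, 0, -0.028, 0]]]'

```text
time_s: 19.45
tool_pos: [0.4995, -0.35, 0.1597]
tool_rot: [-180.0, -0.0, 9.0]
force: [-0.8, 0.5, 0.4]
grip_width: 0.0005
grasp_force: 0.0
```

```bash
python3 - <<'E'
from h import *
import pickle
d={n:eyes.read_camera(n) for n in("top","scene")};pickle.dump(d,open("d2.pkl","wb"))
t,s=d["top"],d["scene"]
k=blobs(t,(262,240,295,300) if 0 else (210,230,262,305),(5,140,100),(17,255,255))
if k: print("cutter",rect(onz(t,k[0],.013)))
print(get_obs()["tool_pos"])
f=t["frame"][215:305,140:300];g=s["frame"][140:230,320:440];h=s["frame"][290:430,200:380]
cv2.imwrite("pics/p2.png",np.vstack([np.hstack([cv2.resize(f,(400,225)),cv2.resize(h,(400,225))]),cv2.resize(g,(800,370)) if 0 else np.hstack([cv2.resize(g,(493,370)),cv2.resize(t["frame"][215:305,370:445],(307,370))])])[:,:,::-1])
E
```

```text
cutter [498.3 174.9 101.9  10.5 177.6]
[ 0.50024499 -0.34794953  0.16008224]
```

View pics/p2.png

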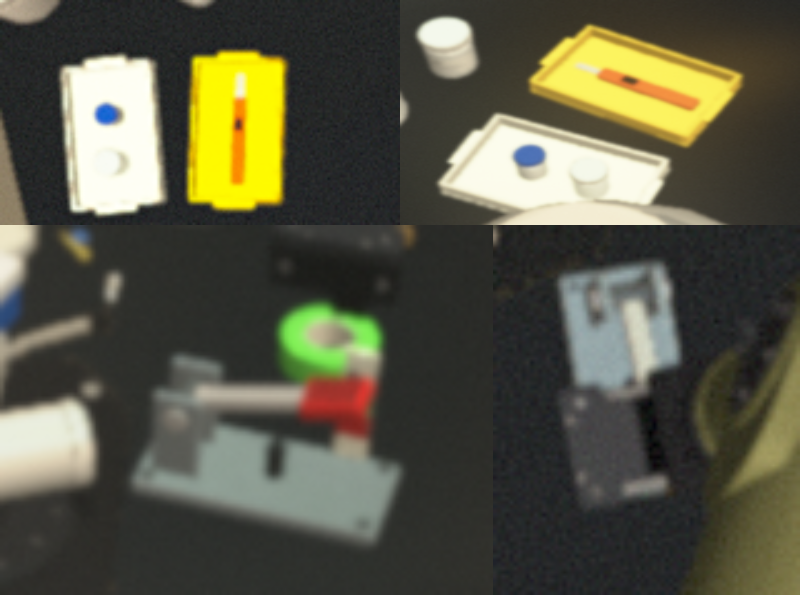

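The vials stand in the white tray and the cutter lies flat in the yellow tray, with tape, jar and beaker untouched. The lever is released with the closed gripper above it. Pressing down gently now.

Call:
servo_tool --series '[[[0, 0, 0.06, 0, 0, 0, 0], [0, 0, 0.12, 0, 0, 0, 0], [0, 0, 0.17, 0, 0, 0, 0], [0, 0, 0.2, 0, 0, 0, 0], [0, 0, 0.22, 0, 0, 0, 0], [0, 0, 0.235, 0, 0, 0, 0], [0, 0, 0.25, 0, 0, 0, 0], [0, 0, 0.25, 0, 0, 0, 0], [0, 0, 0.25, 0, 0, 0, 0]]]'

```text
time_s: 20.3
tool_pos: [0.5001, -0.3497, 0.0856]
tool_rot: [180.0, -0.1, 9.0]
force: [-1.6, 2.0, 3.0]
grip_width: 0.0003
grasp_force: 1.8
```

Call:
servo_tool --series '[[[0, 0, 0.01, 0, 0, 0, 0], [0, 0, 0.02, 0, 0, 0, 0], [0, 0, 0.03, 0, 0, 0, 0], [0, 0, 0.04, 0, 0, 0, 0], [0, 0, 0.048, 0, 0, 0, 0], [0, 0, 0.054, 0, 0, 0, 0], [0, 0, 0.057, 0, 0, 0, 0], [0, 0, 0.058, 0, 0, 0, 0], [0, 0, 0.058, 0, 0, 0, 0], [0, 0, 0.058, 0, 0, 0, 0], [0, 0, 0.058, 0, 0, 0, 0]]]'

```text
time_s: 21.22
tool_pos: [0.4986, -0.3505, 0.0673]
tool_rot: [180.0, 0.1, 9.0]
force: [-4.7, 1.4, 5.8]
grip_width: 0.0004
grasp_force: 2.8
```

```bash
python3 - <<'E'
from h import *
o=get_obs();print(o["tool_pos"],o["force"])
s=eyes.read_camera("scene");t=eyes.read_camera("top")
for v in (.094,.068): pass
cv2.imwrite("pics/p3.png",np.hstack([cv2.resize(s["frame"][155:220,345:425],(480,390),interpolation=2),cv2.resize(t["frame"][215:305,370:445],(320,390))])[:,:,::-1])
E
```

```text
[ 0.49863789 -0.3505479   0.06728031] [-4.71717592  1.39794406  5.79823805]
```

View pics/p3.png

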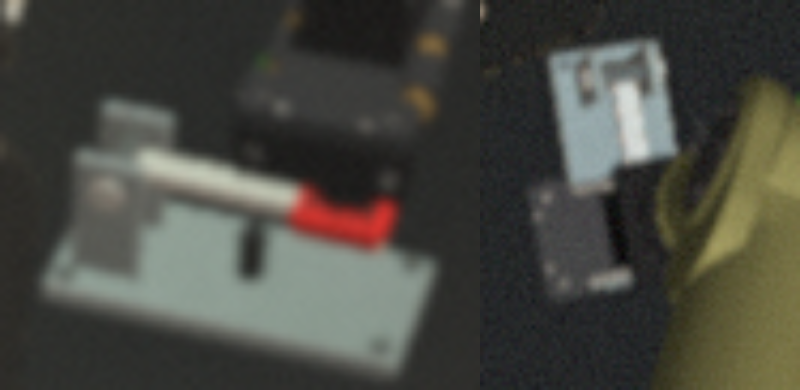

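The lever is now parallel to the base plate, with the pad under the fingertips at z ≈ 67 mm. The force is about 5.8 N, which matches half-way. I hold briefly to confirm before handing in.

Call:
servo_tool --series '[[[0, 0, 0, 0, 0, 0, 0], [0, 0, 0, 0, 0, 0, 0], [0, 0, 0, 0, 0, 0, 0], [0, 0, 0, 0, 0, 0, 0], [0, 0, 0, 0, 0, 0, 0], [0, 0, 0, 0, 0, 0, 0], [0, 0, 0, 0, 0, 0, 0], [0, 0, 0, 0, 0, 0, 0]]]'

```text
time_s: 21.98
tool_pos: [0.4986, -0.3506, 0.0673]
tool_rot: [180.0, 0.1, 9.0]
force: [-4.2, 0.9, 5.3]
grip_width: 0.0004
grasp_force: 2.8
```

```bash
python3 -c "
from cell import get_obs,env
o=get_obs();print(o['tool_pos'],o['force'])
if abs(o['tool_pos'][2]-.0675)<.003 and 4<o['force'][2]<7.5: print(env.sign_off())"
```

```text
[ 0.49863065 -0.35055945  0.06730498] [-4.24657777  0.93956793  5.34437917]
the job is handed in; nothing more can be done
None
```

The job is handed in: both vials stand upright in the white tray, the cutter lies flat in the yellow tray, and the arm is still holding the handle half-way (pad about 67 mm up, about 5.3 N; the pointer itself was hidden from the cameras), with 22 s used.

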